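Clear the soap packaging off the bathroom ledge

ROBOT

A 7-joint arm with a two-finger parallel gripper is mounted at the origin on the work surface. World frame = base frame: x ahead of the robot, y to its left, z up, the work surface at z = 0. Lengths are in m, angles in rad, forces in N, time in s.
With the tool pointing down it reaches from about 0.4 to 0.85 m from the base axis. Payload 4.5 kg.
Tool frame: the origin (TCP) lies midway between the tips of the shut fingers; the grasp point (between the pads) lies 19 mm behind it; z points along the fingers, y is the line along which they close (so a half turn about z gives the same grasp; the last joint's range is limited). The gripper opens to 88 mm and grips with 3 to 60 N. Pads are 18 mm wide; open, the fingers measure 123 mm over their backs; the gripper's body (75 mm by 187 mm) begins 45 mm behind the grasp point.
Start: joints at [-1.092, 0.689, -0.195, 1.565, 0.157, 0.902, -0.215], TCP at [0.269, 0.564, 0.199] pointing down, gripper open.
Joint ranges: [-3.01, 3.01], [-0.46, 2.08], [-1.47, 1.51], [0.13, 2.56], [-1, 4.14], [0.04, 2.09], [-2.66, 2.66]. Speed limits (rad/s): [2.57, 2.57, 3.14, 3.14, 3.14, 3.14, 3.14].

INTERFACE

Orientations are given as a unit quaternion [x, y, z, w].
In Python, from plant import r gives the robot as it stands.
- The arm moves only by the tool move_arm, never from a script. Its argument "targets" is a list that holds one entry, the list of rows, each a list of 7 numbers: the opening, from 0 (shut) to 1 (fully open), then the shift along the tool's x, y, z in mm, then the turn, a rotation vector about the tool's x, y, z in degrees. In form: [[[claw, dx, dy, dz, ax, ay, az], ...]]. A call has 1 to 10 rows; each row is the pose to reach, as a shift and turn from the pose commanded when the call began, along the tool's axes at that moment; what a row does not reach only later rows make up. A row lasts 1/8 s, in which the tool goes at most 62.5 mm and 10.7 degrees, less where a joint would pass 70% of its speed; a pose out of reach is approached as far as the arm can. A call with a gripper value outside its range is refused whole. The fingers move at their own pace and stop on an object; "newtons" is the grip in N (left out, the last holds). Time passes only in rows, so rows that repeat a pose let the fingers close. It gives the time, the measured TCP pose, the force, the opening and the grip force at its end, in the units of the state.
- r.get_state(): the state, without advancing time (a new reading comes with each control period).
- r.snapshot(name): name is "scene" or "top" or "wrist"; returns the picture (480x640x3 uint8, red, green, blue); there is no depth.
- r.camera_info(name): a dict with "fx", "fy", "cx", "cy" (pixels), "R" (3x3) and "t" (3): a world point X has camera coordinates R X + t. Camera axes: x right, y down, z forward; pixel columns grow to the right and rows downward; lengths in m; the calibration is good to about 2 mm. The wrist camera is an equidistant fisheye: a pixel r from the principal point sees the ray r / f radians off the axis. A picture is of the moment at which its call begins: read the wrist's pose just before it. camera_info takes no time and is no camera call; for the wrist camera it gives the pose at the moment of the call.
- r.finish_job(): hands the job in; it is judged then, once.
The state is a dict: "clock": time; "q": joint angles; "qd": joint speeds; "joint_torque": joint torques, N m; "tool_pos": TCP position; "eef_rot": TCP orientation; "contact_force": force on the tool from outside, world axes, zero at the start; "moment": the same for the moment, N m; "opening": opening from 0.0 (shut) to 1.0 (fully open); "finger_force": force on a finger pad.
Only numpy, scipy, OpenCV 4.12 (cv2) and the standard library are available. Lean on these libraries where they do the work, as an engineer would, in place of code of your own. Each camera call takes 0.05 s, during which the arm holds its last target. There are 200 camera calls.

TASK

New soaps have been unpacked on the bathroom ledge: throw the three empty pieces of packaging (the soap carton, the roll core and the cardboard channel) into the blue waste bin, and set the two lavender soaps gently down, flat side down, in the bamboo tray, one soap to a well, any wells you like. Leave the swab canister, the soap dish and the tumbler standing where they are.

Things in the scene. Friction and masses are not known exactly. Their poses are not given: they have to be found in the camera images.
- carton: Empty soap carton, packaging to throw away: white card with a blue-green band, lying flat, open at its +x end, 85 mm long (its x), 58 mm wide (y), 30 mm high (z), about 30 g. Starts anywhere among the crowded things on the worktop, any yaw. Origin: centre of its underside.
- core: Empty cardboard roll core, to throw away: stiff brown tube pressed slightly oval with eight flat faces, lying on a flat face, 95 mm long (its x, the tube axis), 46 mm wide (y), 36 mm high (z), about 25 g; it does not roll by itself. Starts anywhere among the crowded things on the worktop, any yaw. Origin: centre of its underside.
- channel: Cardboard packing channel, to throw away: stiff brown U profile, open side up, 100 mm long (its x), 42 mm wide (y), 28 mm high (z), walls 4 mm, about 30 g. Starts anywhere among the crowded things on the worktop, any yaw. Origin: centre of its underside.
- soap_a: Lavender-coloured round soap cake, 60 mm diameter, 50 mm tall, about 120 g; side vertical from 8 to 40 mm up, flat underside 50 mm across, so it does not roll while upright. Stands upright at the start, any yaw, anywhere among the crowded things. Origin: centre of its underside, z up. The two soaps are alike.
- soap_b: Lavender-coloured round soap cake, 60 mm diameter, 50 mm tall, about 120 g; side vertical from 8 to 40 mm up, flat underside 50 mm across, so it does not roll while upright. Stands upright at the start, any yaw, anywhere among the crowded things. Origin: centre of its underside, z up. The two soaps are alike.
- canister: Closed frosted swab canister with a white lid, bystander: upright cylinder 76 mm diameter, 110 mm tall, loose, 300 g. Anywhere among the crowded things. Origin: centre of its underside.
- dish: Empty dark grey ceramic soap dish, bystander: round, 88 mm diameter at the rim, 24 mm high, loose, 250 g. Anywhere among the crowded things. Origin: centre of its underside.
- tumbler: Blue ceramic tooth tumbler, open top, bystander: 70 mm diameter, 90 mm tall, loose, 250 g. Anywhere among the crowded things. Origin: centre of its underside.
- bin: Blue plastic waste bin, open top, fixed: outside 170 x 170 mm, 130 mm high, walls and floor 4 mm. Stands to the left or to the right of the crowded things, the tray on the other side. Origin: centre of its underside, z up, x and y square to its walls.
- tray: Bamboo tray, fixed: 252 mm long (its x), 88 mm wide (y), rim and dividers 16 mm high, floor 5 mm thick, walls 6 mm; three square wells in a row along its x, each 76 x 76 mm inside, 82 mm from centre to centre, all empty at the start. Stands on the other side from the bin. Origin: centre of its underside.
- well0 (a point): Centre of the floor of the tray's well at the -x end of the tray (5 mm above the worktop); axes as the tray's.
- well1 (a point): Centre of the floor of the tray's well in the middle of the tray (5 mm above the worktop); axes as the tray's.
- well2 (a point): Centre of the floor of the tray's well at the +x end of the tray (5 mm above the worktop); axes as the tray's.
Things that resemble listed ones, but are neither listed nor needed, are in the scene too. Leave any purple look-alike of the carton alone. Leave any green look-alike of the soap_a alone.

How it is judged:
At the end, for the whole second after the job is handed in: Carton, core and channel at rest in the bin (origins inside its walls, under 118 mm above its base); each soap at rest in a well of its own, upright to 0.2 rad, within 15 mm of the centre, under 6 mm above the floor; canister, dish, tumbler upright to 0.2 rad, moved under 25 mm (x of carton in the frame of bin between -0.085 and 0.085 m and y of carton in the frame of bin between -0.085 and 0.085 m and z of each of carton, core, channel in the frame of bin below 0.118 m and linear speed of each of carton, core, channel, soap_a, soap_b below 0.03 m/s and x of core in the frame of bin between -0.085 and 0.085 m and y of core in the frame of bin between -0.085 and 0.085 m and x of channel in the frame of bin between -0.085 and 0.085 m and y of channel in the frame of bin between -0.085 and 0.085 m and ((horizontal distance between soap_a and well0 below 0.015 m and z of soap_a in the frame of well0 below 0.006 m) or (horizontal distance between soap_a and well1 below 0.015 m and z of soap_a in the frame of well1 below 0.006 m) or (horizontal distance between soap_a and well2 below 0.015 m and z of soap_a in the frame of well2 below 0.006 m)) and angle between each of soap_a, soap_b, canister, dish, tumbler's own z axis and vertical below 0.2 rad and ((horizontal distance between soap_b and well0 below 0.015 m and z of soap_b in the frame of well0 below 0.006 m) or (horizontal distance between soap_b and well1 below 0.015 m and z of soap_b in the frame of well1 below 0.006 m) or (horizontal distance between soap_b and well2 below 0.015 m and z of soap_b in the frame of well2 below 0.006 m)) and distance of each of canister, dish, tumbler from where it was at the start of the episode below 0.025 m); the robot touches nothing.
It fails at once if the canister is shifted by more than 25 mm or tipped (distance of canister from where it was at the start of the episode above 0.025 m or angle between canister's own z axis and vertical above 0.35 rad).
It fails at once if the dish is shifted by more than 25 mm or tipped (distance of dish from where it was at the start of the episode above 0.025 m or angle between dish's own z axis and vertical above 0.35 rad).
It fails at once if the tumbler is shifted by more than 25 mm or tipped (distance of tumbler from where it was at the start of the episode above 0.025 m or angle between tumbler's own z axis and vertical above 0.35 rad).
It fails at once if soap_a is dropped or thrown (faster than 0.75 m/s, about a 30 mm fall, while not held) (linear speed of soap_a above 0.75 m/s and contact force between soap_a and the fingers below 0.05 N).
It fails at once if soap_b is dropped or thrown (faster than 0.75 m/s, about a 30 mm fall, while not held) (linear speed of soap_b above 0.75 m/s and contact force between soap_b and the fingers below 0.05 N).
It also fails if it takes over 72 s, if anything falls off the work surface, if the arm or the gripper's body presses on something with over 40 N, if the wrist force passes 120 N, or if a joint passes its speed limit or range.

## Working session

There is one attempt and no reset: what is moved stays moved. The work goes in short steps, Python scripts to look and compute and a tool call to move; the robot and the scene stay as the last step left them, time stands still between calls to the robot, and variables do not carry over. Pictures are saved under pics/ and viewed, at most 10 in all, crops included, and the job is handed in when it is done.

Besides the shell and the picture viewer there is one more tool, called after "Request:" as name(argument=value, ...), one argument or row to a line, values as JSON. move_arm: Moves the arm, as the interface text tells. Its arguments: {"type":"object","properties":{"targets":{"type":"array","items":{"type":"array","items":{"type":"array","items":{"type":"number"}}}},"newtons":{"type":"number"}},"required":["targets"]}

```bash
ls; mkdir -p pics
python3 - <<'E'
from plant import r
import cv2,numpy as np
s=r.get_state();print(s)
for n in("top","scene"):
    im=r.snapshot(n);cv2.imwrite(f"pics/{n}0.png",im[:,:,::-1])
    c=r.camera_info(n);print(n,{k:np.round(v,4).tolist() for k,v in c.items() if not isinstance(v,str)})
E
```

```text
pics
{'clock': 0.0, 'q': array([-1.09220147,  0.68998817, -0.1945062 ,  1.56636439,  0.15729362,
        0.90247548, -0.21509315]), 'qd': array([-0.00105838, -0.0014036 , -0.00083139, -0.00014478,  0.00100986,
        0.0004158 ,  0.00010168]), 'joint_torque': array([ 1.57532918e-04, -5.27564085e+01, -1.26694869e+00, -1.53430420e+01,
       -5.26427315e-02,  6.69065077e-03,  1.80830966e-04]), 'tool_pos': array([0.26866532, 0.56351928, 0.19800186]), 'eef_rot': array([ 2.20527679e-01,  9.75380281e-01, -9.11929407e-04, -1.38934591e-04]), 'contact_force': array([ 0.31839715, -0.16550623,  0.05585614]), 'moment': array([ 0.01922581, -0.02425236, -0.02585404]), 'finger_force': 0.0, 'opening': 1.0011007219059227}
top {'fx': 495.7, 'fy': 495.7, 'cx': 324.9848, 'cy': 231.5263, 'R': [[-0.0072, -0.9998, -0.0159], [-0.9821, 0.0101, -0.1879], [0.188, 0.0143, -0.9821]], 't': [0.0179, 0.5637, 0.8937]}
scene {'fx': 540.1168, 'fy': 540.1168, 'cx': 326.957, 'cy': 243.0765, 'R': [[-0.6536, 0.7568, 0.0068], [0.5775, 0.5045, -0.6419], [-0.4892, -0.4156, -0.7668]], 't': [0.3841, -0.2945, 1.6801]}
```

View pics/top0.png

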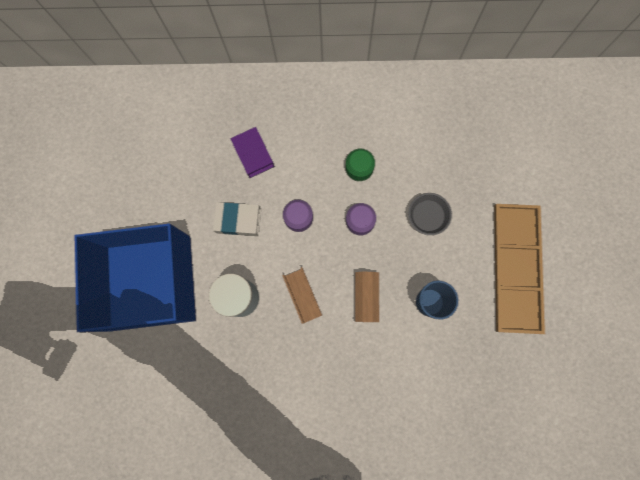

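View pics/scene0.png

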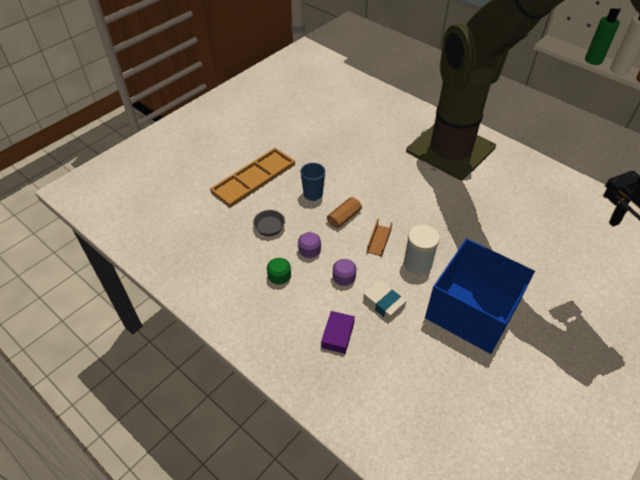

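The top view shows the bin (135,278), canister (233,295), carton (238,219), channel (302,295), core (367,296), soaps (298,215) and (361,219), dish (429,214), tumbler (438,300) and tray (519,268). The look-alikes are a purple box (253,152) and a green soap (360,164). The scene view agrees: the object at (344,212) is a convex tube and the one at (380,238) is an open U.

Carton candidates are the white/teal box (238,219) and the purple box (253,152). The white one fits the "white card with blue-green band" description. Soap candidates are the lavender pair and the green cake, and the lavender pair fits. I'll confirm this in one crop while measuring.

```bash
cat > h.py <<'E'
import numpy as np, cv2
from plant import r
from scipy.spatial.transform import Rotation as Ro
def cast(c,uv,z):
    uv=np.atleast_2d(np.asarray(uv,float))
    d=np.c_[(uv[:,0]-c["cx"])/c["fx"],(uv[:,1]-c["cy"])/c["fy"],np.ones(len(uv))]@np.array(c["R"])
    o=-np.array(c["R"]).T@np.array(c["t"])
    return o+d*((z-o[2])/d[:,2])[:,None]
def proj(c,X):
    p=np.array(c["R"])@np.asarray(X)+c["t"];return [c["fx"]*p[0]/p[2]+c["cx"],c["fy"]*p[1]/p[2]+c["cy"]]
def blobs(m,amin=150):
    m=cv2.morphologyEx(m.astype(np.uint8),cv2.MORPH_OPEN,np.ones((3,3)))
    cs,_=cv2.findContours(m,cv2.RETR_EXTERNAL,cv2.CHAIN_APPROX_NONE)
    return [c[:,0,:] for c in cs if cv2.contourArea(c)>amin]
def rect(P):
    (c,s,a)=cv2.minAreaRect((np.asarray(P)[:,:2]*1000).astype(np.float32))
    if s[0]<s[1]: s=s[::-1];a+=90
    return np.round(c,1),np.round(s,1),round((a+90)%180-90,1)
def delta(p,yaw=None):
    "shift in mm along tool axes from present TCP to world p"
    s=r.get_state();R=Ro.from_quat(s["eef_rot"])
    return np.round(R.inv().apply(np.asarray(p)-s["tool_pos"])*1000,1)
E
python3 - <<'E'
from h import *
im=cv2.imread("pics/top0.png");c=r.camera_info("top");h=cv2.cvtColor(im,cv2.COLOR_BGR2HSV).astype(int)
H,S,V=h[...,0],h[...,1],h[...,2]
for n,m,z in [("lav",(H>125)&(H<155)&(S>60)&(S<170),.025),("brown/tray",(H>4)&(H<22)&(S>95),.03),("teal",(H>90)&(H<108)&(S>120),.03),("blue",(H>=105)&(H<122)&(S>150),.13)]:
    for b in blobs(m):
        M=cv2.moments(b.reshape(-1,1,2));ct=[M["m10"]/M["m00"],M["m01"]/M["m00"]]
        print(n,np.round(ct),"cen",np.round(cast(c,ct,z)[0]*1000),"rect",*rect(cast(c,b,z)))
cr=im[130:345,205:465];cr=cv2.resize(cr,None,fx=3,fy=2.75 if 0 else 2.79);cv2.imwrite("pics/crop.png",cr[:600])
for n in [(429,214,.024),(233,295,.11),(438,300,.09)]: print(cast(c,n[:2],n[2])*1000)
E
```

```text
lav [361. 219.] cen [595. -57.  25.] rect [594.9 -58. ] [58.7 55.4] -0.9
lav [298. 215.] cen [603.  67.  25.] rect [603.4  67.8] [61.1 53.7] -0.1
lav [252. 152.] cen [736. 161.  25.] rect [736. 161.] [94.  56.5] 26.0
brown/tray [367. 297.] cen [441. -65.  30.] rect [441.7 -65.9] [93.2 41.8] -1.1
brown/tray [302. 296.] cen [444.  58.  30.] rect [444.4  58.4] [95.7 39.4] 22.6
brown/tray [519. 269.] cen [ 491. -358.   30.] rect [ 495.5 -357.8] [247.   88.9] -3.2
blue [133. 278.] cen [470. 345. 130.] rect [473.2 344.8] [200.8 172.4] -83.7
[[ 602.67730036 -192.61685231   24.        ]]
[[441.12830962 174.6602685  110.        ]]
[[ 430.52543484 -188.08274271   90.        ]]
```

View pics/crop.png

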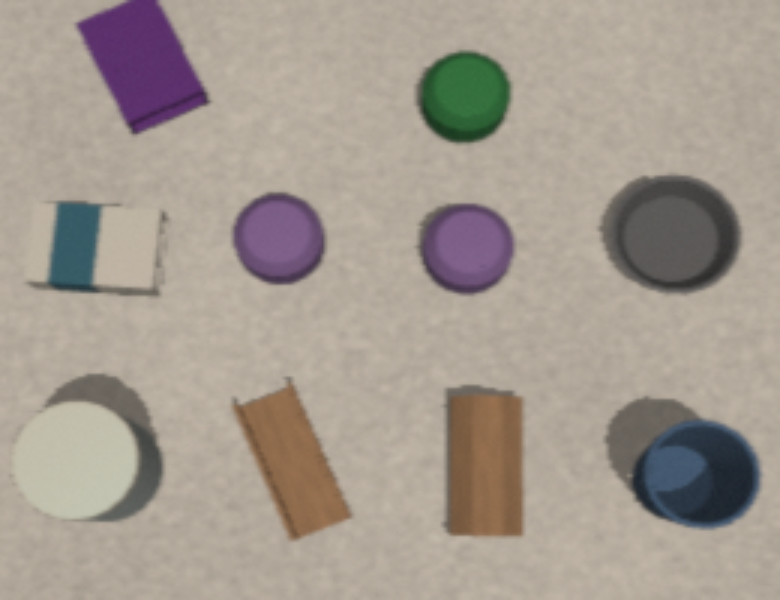

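The crop confirms it: the white/teal carton is at crop (97,246), the two lavender soaps at (279,238) and (468,247), the open U-channel at (292,462) and the octagonal core at (485,463). The purple box and green cake are the look-alikes to leave alone. Next I'll refine the carton, bin and tray, and work out the first move.

Run:
```python
from h import *
c=r.camera_info("top")
k=lambda L:[(205+a/3,130+b/2.79) for a,b in L]
P=cast(c,k([(32,205),(165,208),(157,288),(28,287)]),.03);print("carton",*rect(P),P.mean(0)*1000)
P=cast(c,[(76,236),(168,226),(176,326),(80,331)],.13);print("bin",np.round(P[:,:2]*1000),P.mean(0)*1000)
im=cv2.imread("pics/top0.png");h=cv2.cvtColor(im,cv2.COLOR_BGR2HSV).astype(int)
H,S=h[...,0],h[...,1]
for b in blobs((H>4)&(H<22)&(S>95)):
    print(b.mean(0), "z16",*rect(cast(c,b,.016)))
print("d carton top", delta([.600,.187,.2]))
for n in("top","scene"):
  ci=r.camera_info(n);print(n,-np.array(ci["R"]).T@ci["t"])
# scene-view cross-checks
c2=r.camera_info("scene");im=cv2.imread("pics/scene0.png");h=cv2.cvtColor(im,cv2.COLOR_BGR2HSV).astype(int)
H,S=h[...,0],h[...,1]
for b in blobs((H>125)&(H<155)&(S>60)&(S<170),100):
    M=cv2.moments(b.reshape(-1,1,2));ct=[M["m10"]/M["m00"],M["m01"]/M["m00"]];print("lav scene",np.round(ct),np.round(cast(c2,ct,.025)*1000))
for b in blobs((H>4)&(H<22)&(S>120),100): print("br scene",b.mean(0),"z16",*rect(cast(c2,b,.016)))
```

```text
carton [596.1 187.2] [88.4 59.4] 87.9 [596.42832987 187.29601275  30.        ]
bin [[546. 452.]
 [562. 289.]
 [388. 266.]
 [381. 430.]] [469.25526562 359.32541918 130.        ]
[366.62318841 296.47101449] z16 [442.5 -66.9] [94.6 42.4] -1.1
[301.95275591 295.76377953] z16 [445.2  59.3] [97.1 40. ] 22.6
[518.63450292 268.84210526] z16 [ 497.1 -363.1] [250.6  90.2] -3.2
d carton top [-461.1 -197.4   -1.5]
top [ 3.85731786e-01 -4.95787108e-04  9.83834098e-01]
scene [1.24301762 0.55612797 1.09669614]
lav scene [344. 272.] [[602.  67.  25.]]
lav scene [309. 245.] [[594. -56.  25.]]
br scene [378.4  239.65] z16 [455.8  63.7] [98.6 42.3] 22.2
br scene [343.78666667 212.12      ] z16 [437.8 -67. ] [117.6  51.8] -1.1
br scene [252.25730994 176.40935673] z16 [ 499.8 -358.7] [257.6  98. ] -3.2
br scene [ 58.88104089 129.6133829 ] z16 [ 740.2 -970.9] [458.9  80.4] -0.0
br scene [181.93595506  47.23707865] z16 [   77.7 -1099.2] [851.4 637.7] 0.1
br scene [117.24175824   4.37362637] z16 [  170.8 -1501.9] [167.5 126. ] -48.4
```

Request:
move_arm(
  targets=[
    [[1, -57, -25, 0, 0, 0, 9], [1, -115, -50, 0, 0, 0, 18], [1, -172, -75, 0, 0, 0, 27], [1, -229, -100, 0, 0, 0, 36], [1, -286, -125, 0, 0, 0, 45], [1, -343, -150, 0, 0, 0, 54], [1, -400, -175, 0, 0, 0, 62], [1, -457, -199, 0, 0, 0, 66], [1, -457, -199, 50, 0, 0, 66], [1, -457, -199, 90, 0, 0, 66]],
  ],
  newtons=8,
)

```text
clock: 1.35
tool_pos: [0.5959, 0.1868, 0.1071]
eef_rot: [0.717, 0.697, -0.0, -0.0]
contact_force: [0.1, 1.2, -0.8]
opening: 1.002
finger_force: 0.0
```

Request:
move_arm(
  targets=[
    [[1, 0, 0, 50, 0, 0, 0], [1, 0, 0, 85, 0, 0, 0], [1, 0, 0, 98, 0, 0, 0], [1, 0, 0, 98, 0, 0, 0], [0, 0, 0, 98, 0, 0, 0], [0, 0, 0, 98, 0, 0, 0], [0, 0, 0, 98, 0, 0, 0], [0, 0, 0, 98, 0, 0, 0], [0, 0, 0, 98, 0, 0, 0], [0, 0, 0, 80, 0, 0, 0]],
  ],
  newtons=8,
)

```text
clock: 2.6
tool_pos: [0.5946, 0.1876, 0.0283]
eef_rot: [0.716, 0.698, -0.001, -0.001]
contact_force: [0.4, -0.1, 0.4]
opening: 0.348
finger_force: 0.0
```

Run:
```python
from h import *
s=r.get_state();print(s["opening"],s["finger_force"],s["clock"],s["tool_pos"])
a=r.snapshot("top")[140:300,170:330];b=r.snapshot("scene")[230:350,310:470]
cv2.imwrite("pics/a.png",np.hstack([cv2.resize(a,(400,400)),cv2.resize(b,(400,400))])[:,:,::-1])
```

```text
0.3480370846620178 0.0 2.6 [0.59460766 0.18758499 0.02829754]
```

View pics/a.png

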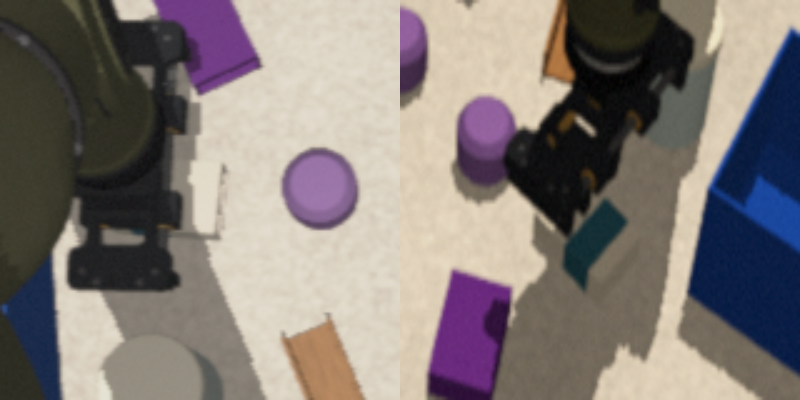

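Request:
move_arm(
  targets=[
    [[0, 0, 0, 0, 0, 0, 0], [0, 0, 0, 0, 0, 0, 0], [0, 0, 0, 0, 0, 0, 0]],
  ],
)

```text
clock: 3.08
tool_pos: [0.5956, 0.1879, 0.0285]
eef_rot: [0.716, 0.698, -0.0, -0.0]
contact_force: [-0.5, -0.6, -0.0]
opening: 0.006
finger_force: 0.0
```

Run:
```python
from h import *
s=r.get_state();print(s["opening"],s["finger_force"],s["clock"],s["tool_pos"])
a=r.snapshot("wrist")
cv2.imwrite("pics/w.png",a[:,:,::-1])
```

```text
0.006223435599516915 0.0 3.075 [0.59556319 0.18788708 0.02854158]
```

View pics/w.png

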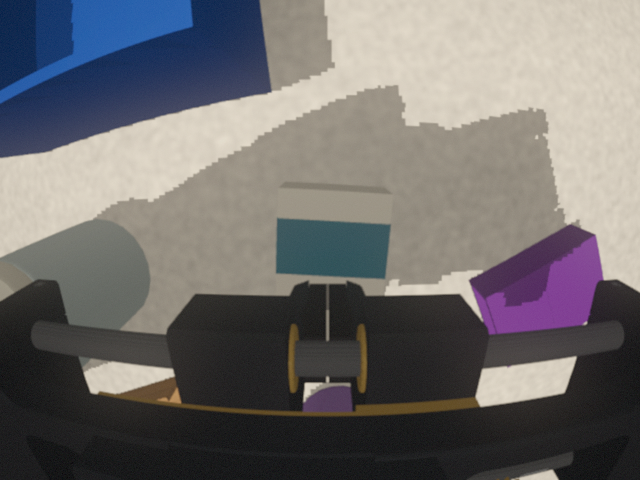

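The wrist view shows the carton lying unmoved under the shut fingers at (333,240). I'll reopen, redo the grasp and check it before lifting.

Request:
move_arm(
  targets=[
    [[1, 0, 0, -40, 0, 0, 0], [1, 0, 0, -40, 0, 0, 0], [1, 0, 0, -40, 0, 0, 0], [1, 0, 0, -40, 0, 0, 0], [1, 0, 0, -40, 0, 0, 0], [1, 0, 0, -40, 0, 0, 0], [1, 0, 0, -40, 0, 0, 0], [1, 0, 0, -40, 0, 0, 0], [1, 0, 0, 0, 0, 0, 0], [1, 0, 0, 20, 0, 0, 0]],
  ],
  newtons=15,
)

```text
clock: 4.38
tool_pos: [0.5947, 0.1877, 0.0072]
eef_rot: [0.716, 0.698, -0.001, -0.001]
contact_force: [0.6, -0.3, 0.8]
opening: 1.0
finger_force: 0.0
```

Request:
move_arm(
  targets=[
    [[1, 0, 0, 0, 0, 0, 0], [0, 0, 0, 0, 0, 0, 0], [0, 0, 0, 0, 0, 0, 0], [0, 0, 0, 0, 0, 0, 0], [0, 0, 0, 0, 0, 0, 0]],
  ],
)

```text
clock: 5.0
tool_pos: [0.5961, 0.1881, 0.0093]
eef_rot: [0.716, 0.698, 0.0, 0.0]
contact_force: [0.4, -0.4, 0.1]
opening: 0.57
finger_force: 0.0
```

Request:
move_arm(
  targets=[
    [[0, 0, 0, 0, 0, 0, 0], [0, 0, 0, 0, 0, 0, 0]],
  ],
)

```text
clock: 5.25
tool_pos: [0.5958, 0.188, 0.0088]
eef_rot: [0.716, 0.698, 0.0, -0.0]
contact_force: [-0.6, 0.6, -0.3]
opening: 0.346
finger_force: 0.0
```

Run:
```python
from h import *
s=r.get_state();print(s["opening"],s["finger_force"],s["clock"],s["tool_pos"],s["contact_force"])
a=r.snapshot("wrist");c=r.camera_info("wrist");print(c)
cv2.imwrite("pics/w2.png",a[:,:,::-1])
```

```text
0.3462772891051576 0.0 5.25 [0.59583712 0.18795704 0.00884885] [-0.63934695  0.63316268 -0.3336134 ]
{'fx': 371.64829954431775, 'fy': 371.64829954431775, 'cx': 327.16561936839486, 'cy': 240.95980372721374, 'R': array([[ 9.99658520e-01, -2.61298828e-02,  2.71230140e-04],
       [-2.52787547e-02, -9.64362833e-01,  2.63372949e-01],
       [-6.62034004e-03, -2.63289869e-01, -9.64694053e-01]]), 't': array([-0.59103931,  0.21070824,  0.25887833])}
```

View pics/w2.png

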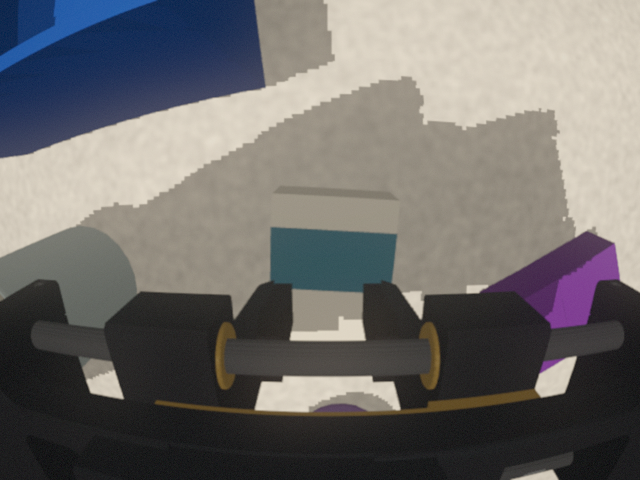

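The wrist view shows the pads only about 30 mm apart, with the carton (rows 188–330) still passing beneath them. The fingertips therefore seem to sit above the carton top, higher than the reported TCP. I'll reopen and feel downward with small steps.

Request:
move_arm(
  targets=[
    [[1, 0, 0, 0, 0, 0, 0], [1, 0, 0, 0, 0, 0, 0], [1, 0, 0, 0, 0, 0, 0], [1, 0, 0, 0, 0, 0, 0], [1, 0, 0, 0, 0, 0, 0], [1, 0, 0, 0, 0, 0, 0], [1, 0, 0, 0, 0, 0, 0], [1, 0, 0, 3, 0, 0, 0], [1, 0, 0, 6, 0, 0, 0], [1, 0, 0, 6, 0, 0, 0]],
  ],
)

```text
clock: 6.55
tool_pos: [0.5955, 0.1878, 0.0024]
eef_rot: [0.716, 0.698, -0.0, -0.0]
contact_force: [-0.4, -0.5, -1.1]
opening: 0.997
finger_force: 0.0
```

Request:
move_arm(
  targets=[
    [[1, 0, 0, 3, 0, 0, 0], [1, 0, 0, 4, 0, 0, 0], [1, 0, 0, 4, 0, 0, 0]],
  ],
)

```text
clock: 6.92
tool_pos: [0.5957, 0.1879, -0.0013]
eef_rot: [0.716, 0.698, -0.0, -0.0]
contact_force: [-0.6, 0.1, -0.5]
opening: 1.003
finger_force: 0.0
```

Run:
```python
from h import *
s=r.get_state();print(s["opening"],s["tool_pos"],s["contact_force"])
a=r.snapshot("scene")[200:350,300:500];b=r.snapshot("wrist")
cv2.imwrite("pics/a2.png",np.hstack([cv2.resize(a,(440,330),interpolation=2),cv2.resize(b[200:440,150:500],(360,330))])[:,:,::-1])
```

```text
1.0030730800226595 [ 0.5957428   0.18794718 -0.00130838] [-0.62931115  0.05673613 -0.48990408]
```

View pics/a2.png

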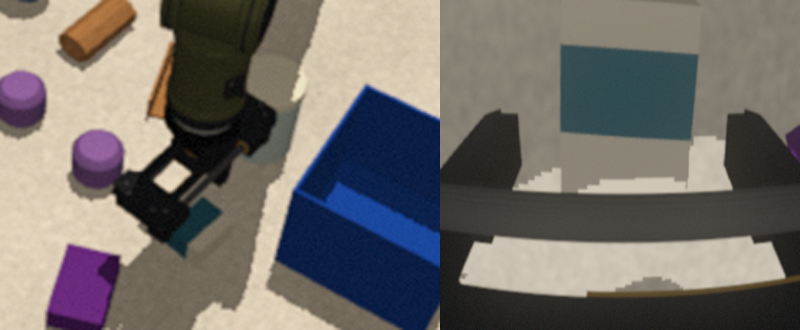

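There's no contact even at a reported z of -1 mm, so the tips really are higher than stated. I'll keep feeling downward.

Request:
move_arm(
  targets=[
    [[1, 0, 0, 3, 0, 0, 0], [1, 0, 0, 6, 0, 0, 0], [1, 0, 0, 9, 0, 0, 0], [1, 0, 0, 9, 0, 0, 0]],
  ],
)

```text
clock: 7.52
tool_pos: [0.5955, 0.1879, -0.0106]
eef_rot: [0.716, 0.698, -0.0, -0.0]
contact_force: [-0.6, -0.2, -0.2]
opening: 1.002
finger_force: 0.0
```

Request:
move_arm(
  targets=[
    [[1, 0, 0, 3, 0, 0, 0], [0, 0, 0, 4, 0, 0, 0], [0, 0, 0, 4, 0, 0, 0], [0, 0, 0, 4, 0, 0, 0], [0, 0, 0, 4, 0, 0, 0], [0, 0, 0, 4, 0, 0, 0]],
  ],
)

```text
clock: 8.28
tool_pos: [0.5959, 0.188, -0.0141]
eef_rot: [0.716, 0.698, 0.0, 0.0]
contact_force: [0.3, -0.6, -0.3]
opening: 0.655
finger_force: 14.8
```

The carton is gripped now: opening 0.655 (58 mm) at 14.8 N. I'll lift it and carry it to the bin.

Request:
move_arm(
  targets=[
    [[0, 0, 0, -30, 0, 0, 0], [0, 0, 0, -85, 0, 0, 0], [0, 0, 0, -140, 0, 0, 0], [0, 20, -15, -190, 0, 0, 0], [0, 70, -55, -200, 0, 0, 0], [0, 118, -93, -200, 0, 0, 0], [0, 155, -120, -180, 0, 0, 0], [0, 168, -132, -140, 0, 0, 0], [0, 168, -132, -115, 0, 0, 0], [0, 168, -132, -115, 0, 0, 0]],
  ],
)

```text
clock: 9.52
tool_pos: [0.4666, 0.3584, 0.0992]
eef_rot: [0.716, 0.698, -0.002, -0.0]
contact_force: [0.2, -0.4, -0.6]
opening: 0.656
finger_force: 14.8
```

Request:
move_arm(
  targets=[
    [[1, 0, 0, 0, 0, 0, 0], [1, 0, 0, 0, 0, 0, 0], [1, 0, 0, 0, 0, 0, 0], [1, 0, 0, -50, 0, 0, 0], [1, -40, 20, -80, 0, 0, 0], [1, -96, 47, -80, 0, 0, 0], [1, -150, 75, -80, 0, 0, 0], [1, -205, 102, -80, 0, 0, 0], [1, -250, 125, -70, 0, 0, 0], [1, -287, 142, -30, 0, 0, 0]],
  ],
)

```text
clock: 10.78
tool_pos: [0.6064, 0.0662, 0.133]
eef_rot: [0.717, 0.697, 0.003, 0.002]
contact_force: [-0.1, 0.5, 0.4]
opening: 1.001
finger_force: 0.0
```

Run:
```python
from h import *
s=r.get_state();print(s["q"],s["tool_pos"],s["opening"])
im=r.snapshot("scene");cv2.imwrite("pics/sc2.png",im[:,:,::-1])
w=r.snapshot("wrist");cv2.imwrite("pics/w3.png",w[:,:,::-1])
print(r.camera_info("wrist"))
hh=cv2.cvtColor(im,cv2.COLOR_RGB2HSV).astype(int)
for b in blobs((hh[...,0]>90)&(hh[...,0]<104)&(hh[...,1]>110),40): print("teal",b.mean(0),len(b))
```

```text
[-0.21734526  0.74606906  0.05748042  1.69290155 -0.05957085  0.69674557
 -0.15783649] [0.60638871 0.06624902 0.132991  ] 1.0007533610700325
{'fx': 371.64829954431775, 'fy': 371.64829954431775, 'cx': 327.16561936839486, 'cy': 240.95980372721374, 'R': array([[ 0.99937563, -0.0350719 , -0.00428006],
       [-0.03263226, -0.96265574,  0.26875464],
       [-0.01354596, -0.26844717, -0.96319916]]), 't': array([-0.59904586,  0.06059446,  0.34457035])}
teal [481.7027027  302.13513514] 37
```

View pics/sc2.png

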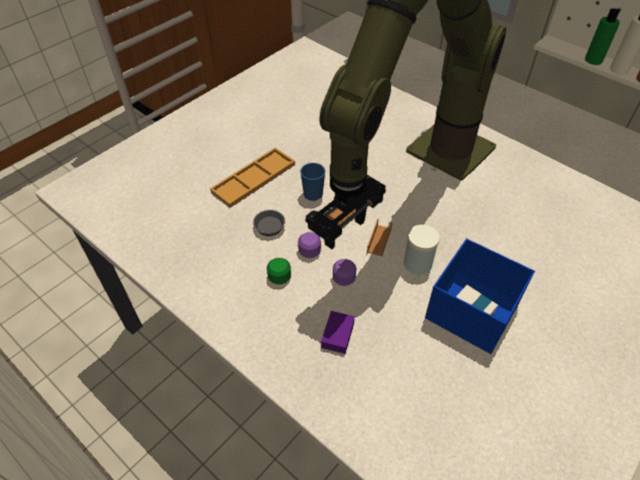

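The carton is in the bin at (475,300). The gripper hangs over the soap, with its near fingertip at about (331,244). I'll use that to estimate the fingertip height bias.

Run:
```python
from h import *
c=r.camera_info("scene")
for x in (.562,.650,.66):
  for z in (.133,.153,.163,.173): print(x,z,np.round(proj(c,[x,.066,z])))
im=cv2.imread("pics/w3.png");h=cv2.cvtColor(im,cv2.COLOR_BGR2HSV).astype(int)
ci=r.camera_info("wrist");R,t=np.array(ci["R"]),np.array(ci["t"])
for b in blobs((h[...,0]>125)&(h[...,0]<155)&(h[...,1]>60)&(h[...,1]<170),300):
    x0,y0,w,hh=cv2.boundingRect(b);ct=b.mean(0)
    uv=ct-[ci["cx"],ci["cy"]];a=np.hypot(*uv)/ci["fx"];d=np.r_[uv/np.hypot(*uv)*np.sin(a),np.cos(a)]@R;o=-R.T@t
    print(ct,(x0,y0,w,hh),(o+d*(.03-o[2])/d[2])*1000)
```

```text
0.562 0.133 [356. 234.]
0.562 0.153 [356. 228.]
0.562 0.163 [356. 225.]
0.562 0.173 [356. 222.]
0.65 0.133 [331. 256.]
0.65 0.153 [332. 250.]
0.65 0.163 [332. 247.]
0.65 0.173 [332. 244.]
0.66 0.133 [329. 258.]
0.66 0.153 [329. 253.]
0.66 0.163 [329. 250.]
0.66 0.173 [329. 247.]
[320.         380.32608696] (298, 377, 45, 10) [589.9248834  -83.68981556  30.        ]
[328.51470588 198.54901961] (305, 183, 45, 36) [603.5620353  84.76253    30.       ]
[483.72847682 101.00662252] (425, 51, 117, 101) [729.31918357 161.75805082  30.        ]
```

Run:
```python
from h import *
ci=r.camera_info("wrist");R,t=np.array(ci["R"]),np.array(ci["t"])
def pf(X,dz=0):
    p=R@(np.asarray(X)-[0,0,dz])+t;a=np.arctan2(np.hypot(p[0],p[1]),p[2]);return ci["fx"]*a*p[:2]/np.hypot(p[0],p[1])+[ci["cx"],ci["cy"]]
th=np.linspace(0,6.28,60)
for dz in(0,.03):
  pts=np.array([pf([.602+.03*np.cos(q),.067+.03*np.sin(q),z],dz) for q in th for z in(.008,.04)])
  print("soap exp",dz,pts.min(0),pts.max(0))
  # bin/purple landmarks: canister lid, green soap
  pts=np.array([pf([.441+.038*np.cos(q),.175+.038*np.sin(q),.11],dz) for q in th]);print("lid exp",pts.min(0),pts.max(0))
print("tip exp", pf([.6064,.0662,.133]), pf([.6064,.0662,.152]), pf([.6064,.0662,.168]))
im=cv2.imread("pics/w3.png");h=cv2.cvtColor(im,cv2.COLOR_BGR2HSV).astype(int)
v=np.hstack([cv2.resize(im,(480,360)),cv2.resize(cv2.imread("pics/sc2.png")[195:275,290:370],(320,320))]) if 0 else None
a=cv2.resize(im,(480,360));b=cv2.resize(cv2.imread("pics/sc2.png")[190:280,280:370],(315,360),interpolation=cv2.INTER_CUBIC)
cv2.imwrite("pics/ab.png",np.hstack([a,b]))
```

```text
soap exp 0 [287.59180588 179.79969348] [366.92460266 261.71442229]
lid exp [30.94530898 39.22515366] [116.18377558 154.2469796 ]
soap exp 0.03 [291.45414565 176.24507761] [363.34647662 250.3825551 ]
lid exp [56.91845379 47.33449728] [138.89786802 151.30436209]
tip exp [335.12176876 265.93715808] [335.77395092 279.51410133] [336.4299364  293.29880165]
```

View pics/ab.png

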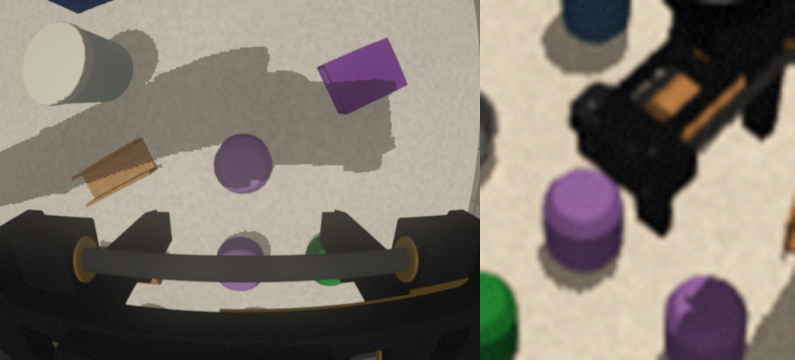

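The wrist view puts the soap at (324,218), as expected, so the camera and arm are right. The fingertips end about 28 mm short of the reported TCP. I'll use that offset and grasp the soap at reported z ≈ -10 mm.

Request:
move_arm(
  targets=[
    [[1, 0, -4, 50, 0, 0, 0], [1, 0, -4, 100, 0, 0, 0], [1, 0, -4, 130, 0, 0, 0], [1, 0, -4, 143, 0, 0, 0], [1, 0, -4, 143, 0, 0, 0], [0, 0, -4, 143, 0, 0, 0], [0, 0, -4, 143, 0, 0, 0], [0, 0, -4, 143, 0, 0, 0], [0, 0, -4, 143, 0, 0, 0], [0, 0, -4, 143, 0, 0, 0]],
  ],
  newtons=20,
)

```text
clock: 12.12
tool_pos: [0.5999, 0.069, -0.0113]
eef_rot: [0.716, 0.698, 0.001, 0.001]
contact_force: [-0.4, -0.1, 6.2]
opening: 0.672
finger_force: 20.0
```

Request:
move_arm(
  targets=[
    [[0, 0, 0, -15, 0, 0, 0], [0, 0, 0, -60, 0, 0, 0], [0, 0, 0, -110, 0, 0, 0], [0, -45, -1, -130, 0, 0, 0], [0, -105, -2, -130, 0, 0, 0], [0, -165, -3, -130, 0, 0, 0], [0, -225, -4, -130, 0, 0, 0], [0, -285, -6, -130, 0, 0, 0], [0, -345, -7, -130, 0, 0, 0], [0, -400, -8, -130, 0, 0, 0]],
  ],
)

```text
clock: 13.38
tool_pos: [0.5791, -0.333, 0.1181]
eef_rot: [0.717, 0.698, -0.0, -0.0]
contact_force: [1.1, 0.3, -1.8]
opening: 0.669
finger_force: 20.0
```

Request:
move_arm(
  targets=[
    [[0, -20, -1, 0, 0, 0, 0], [0, -33, -1, 10, 0, 0, 0], [0, -33, -1, 40, 0, 0, 0], [0, -33, -1, 70, 0, 0, 0], [0, -33, -1, 90, 0, 0, 0], [0, -33, -1, 90, 0, 0, 0]],
  ],
)

```text
clock: 14.12
tool_pos: [0.5777, -0.3615, 0.0259]
eef_rot: [0.716, 0.699, -0.0, -0.002]
contact_force: [0.1, 0.4, -1.2]
opening: 0.669
finger_force: 20.0
```

```bash
cat > wv.py <<'E'
from h import *
def wcast(ci,uv,z):
    R,t=np.array(ci["R"]),np.array(ci["t"]);uv=np.asarray(uv,float)-[ci["cx"],ci["cy"]];n=np.hypot(*uv);a=n/ci["fx"]
    d=np.r_[uv/n*np.sin(a),np.cos(a)]@R;o=-R.T@t;return o+d*(z-o[2])/d[2]
def tray(n="top"):
    im=r.snapshot(n);c=r.camera_info(n);h=cv2.cvtColor(im,cv2.COLOR_RGB2HSV).astype(int);H,S=h[...,0],h[...,1]
    out=[]
    for b in blobs((H>125)&(H<155)&(S>60)&(S<170),100):
        M=cv2.moments(b.reshape(-1,1,2));ct=[M["m10"]/M["m00"],M["m01"]/M["m00"]];print("lav",n,np.round(ct),np.round(cast(c,ct,.03)*1000),len(b))
    return im
E
python3 - <<'E'
from wv import *
s=r.get_state();print(s["tool_pos"],s["opening"],s["finger_force"],s["contact_force"])
im=tray("scene");tray("top")
h=cv2.cvtColor(im,cv2.COLOR_RGB2HSV).astype(int)
E
```

```text
[ 0.57772288 -0.36147905  0.02589954] 0.6689658116761904 19.999831086024642 [ 0.1479134   0.39895124 -1.21750003]
lav scene [309. 245.] [[597. -53.  30.]] 69
lav scene [232. 177.] [[ 556. -388.   30.]] 64
lav top [517. 220.] [[ 588. -363.   30.]] 74
lav top [361. 219.] [[594. -57.  30.]] 83
lav top [252. 152.] [[734. 160.  30.]] 122
```

Request:
move_arm(
  targets=[
    [[0, -2, 2, 10, 0, 0, 0], [0, -2, 2, 20, 0, 0, 0], [0, -2, 2, 26, 0, 0, 0], [0, -2, 2, 30, 0, 0, 0], [0, -2, 2, 31, 0, 0, 0], [0, -2, 2, 31, 0, 0, 0]],
  ],
)

```text
clock: 14.98
tool_pos: [0.5806, -0.3659, -0.0031]
eef_rot: [0.716, 0.698, 0.0, 0.0]
contact_force: [-0.0, 0.3, -1.9]
opening: 0.671
finger_force: 20.0
```

Request:
move_arm(
  targets=[
    [[0, 0, 0, 2, 0, 0, 0], [0, 0, 0, 3, 0, 0, 0], [0, 0, 0, 3, 0, 0, 0]],
  ],
)

```text
clock: 15.35
tool_pos: [0.5805, -0.3659, -0.0061]
eef_rot: [0.716, 0.698, 0.0, 0.0]
contact_force: [-0.0, -0.3, -0.3]
opening: 0.671
finger_force: 20.0
```

Request:
move_arm(
  targets=[
    [[0.85, 0, 0, 0, 0, 0, 0], [0.85, 0, 0, 0, 0, 0, 0], [0.85, 0, 0, 0, 0, 0, 0], [0.85, 0, 0, -30, 0, 0, 0], [0.85, 0, 0, -80, 0, 0, 0], [1, 50, 1, -120, 0, 0, 0], [1, 110, 2, -120, 0, 0, 0], [1, 170, 3, -120, 0, 0, 0], [1, 230, 4, -120, 0, 0, 0], [1, 285, 5, -110, 0, 0, 0]],
  ],
)

```text
clock: 16.6
tool_pos: [0.5937, -0.0787, 0.1047]
eef_rot: [0.716, 0.698, 0.001, 0.001]
contact_force: [0.9, -0.4, -0.6]
opening: 1.0
finger_force: 0.0
```

Run:
```python
from wv import *
tray("scene");tray("top");print(delta([.5945,-.057,-.011]))
```

```text
lav scene [309. 245.] [[597. -53.  30.]] 68
lav scene [230. 185.] [[ 582. -367.   30.]] 62
lav top [526. 219.] [[ 588. -380.   30.]] 74
lav top [252. 152.] [[734. 160.  30.]] 122
[ 12.7   1.6 114.1]
```

Run:
```python
from wv import *
for n,(u,v) in (("top",(520,219)),("scene",(231,186))):
    im=r.snapshot(n);c=r.camera_info(n);h=cv2.cvtColor(im,cv2.COLOR_RGB2HSV).astype(int)
    H,S,V=h[...,0],h[...,1],h[...,2]
    for b in blobs((H>120)&(H<160)&(S>40),60): print(n,cv2.boundingRect(b),cv2.minEnclosingCircle(b))
    print("H",H[v,u-22:u+23:3].tolist());print("S",S[v,u-22:u+23:3].tolist());print("V",V[v,u-22:u+23:3].tolist())
c=r.camera_info("top");c2=r.camera_info("scene")
th=np.linspace(0,6.28,60)
for ci in (c,c2):
  p=np.array([proj(ci,[.580+.03*np.cos(q),-.368+.03*np.sin(q),z]) for q in th for z in(.013,.045)]);print("exp",p.min(0),p.max(0))
```

```text
top (513, 207, 25, 28) ((523.5213012695312, 220.1255340576172), 15.312646865844727)
top (231, 127, 43, 50) ((252.0, 152.0), 25.23895835876465)
H [29, 135, 27, 26, 26, 30, 29, 157, 142, 142, 142, 142, 142, 158, 17]
S [66, 11, 44, 71, 71, 70, 69, 40, 77, 76, 78, 77, 76, 61, 101]
V [77, 45, 58, 79, 79, 76, 78, 114, 186, 184, 186, 185, 184, 159, 223]
scene (322, 311, 32, 42) ((337.8313903808594, 331.8419189453125), 21.933021545410156)
scene (299, 233, 21, 25) ((309.2272644042969, 244.86363220214844), 12.449169158935547)
scene (220, 174, 21, 23) ((230.3125, 185.3125), 11.600544929504395)
H [17, 17, 16, 17, 142, 144, 144, 146, 144, 145, 141, 16, 16, 16, 17]
S [45, 85, 172, 187, 101, 102, 100, 102, 104, 99, 97, 166, 177, 173, 168]
V [217, 206, 148, 82, 91, 108, 117, 118, 118, 106, 63, 164, 91, 149, 194]
exp [501.80049471 206.92968949] [538.81975817 240.30126279]
exp [218.76575699 173.69582103] [241.61461851 196.69789515]
```

Soap A is in the +x well, at about (580,-368) mm. Now soap B.

Request:
move_arm(
  targets=[
    [[1, 13, 2, 20, 0, 0, 0], [1, 13, 2, 70, 0, 0, 0], [1, 13, 2, 105, 0, 0, 0], [1, 13, 2, 114, 0, 0, 0], [1, 13, 2, 114, 0, 0, 0], [0, 13, 2, 114, 0, 0, 0], [0, 13, 2, 114, 0, 0, 0], [0, 13, 2, 114, 0, 0, 0], [0, 13, 2, 114, 0, 0, 0], [0, 13, 2, 114, 0, 0, 0]],
  ],
)

```text
clock: 18.05
tool_pos: [0.5946, -0.0681, -0.0095]
eef_rot: [0.716, 0.698, -0.0, -0.0]
contact_force: [-2.0, -0.0, 6.0]
opening: 0.661
finger_force: 19.9
```

Request:
move_arm(
  targets=[
    [[1, 0, 0, 0, 0, 0, 0], [1, 0, 0, 0, 0, 0, 0], [1, 0, 0, 0, 0, 0, 0], [1, 11, 0, 0, 0, 0, 0], [1, 11, 0, 0, 0, 0, 0], [0, 11, 0, 0, 0, 0, 0], [0, 11, 0, 0, 0, 0, 0], [0, 11, 0, 0, 0, 0, 0], [0, 11, 0, 0, 0, 0, 0], [0, 11, 0, 0, 0, 0, 0]],
  ],
)

```text
clock: 19.3
tool_pos: [0.5954, -0.0574, -0.0102]
eef_rot: [0.716, 0.698, -0.0, -0.0]
contact_force: [0.8, -0.7, -0.2]
opening: 0.67
finger_force: 20.0
```

Run:
```python
from wv import *
tray("scene");s=r.get_state();print(s["tool_pos"])
```

```text
lav scene [311. 246.] [[598. -46.  30.]] 65
lav scene [230. 185.] [[ 582. -367.   30.]] 63
[ 0.59539835 -0.05735193 -0.01019495]
```

Request:
move_arm(
  targets=[
    [[0, 0, 0, -15, 0, 0, 0], [0, 0, 0, -60, 0, 0, 0], [0, 0, 0, -115, 0, 0, 0], [0, -30, -17, -140, 0, 0, 0], [0, -80, -45, -140, 0, 0, 0], [0, -130, -72, -140, 0, 0, 0], [0, -180, -100, -140, 0, 0, 0], [0, -230, -128, -140, 0, 0, 0], [0, -280, -156, -140, 0, 0, 0], [0, -307, -171, -130, 0, 0, 0]],
  ],
)

```text
clock: 20.6
tool_pos: [0.4145, -0.3635, 0.1212]
eef_rot: [0.718, 0.696, -0.001, 0.001]
contact_force: [-0.1, 0.0, -0.5]
opening: 0.668
finger_force: 20.0
```

Request:
move_arm(
  targets=[
    [[0, 0, 0, 10, 0, 0, 0], [0, 0, 0, 50, 0, 0, 0], [0, 0, 0, 85, 0, 0, 0], [0, 0, 0, 100, 0, 0, 0], [0, 0, 0, 100, 0, 0, 0], [0, 0, 0, 100, 0, 0, 0]],
  ],
)

```text
clock: 21.35
tool_pos: [0.4176, -0.3598, 0.0209]
eef_rot: [0.716, 0.698, 0.0, 0.001]
contact_force: [0.3, 0.1, -0.5]
opening: 0.665
finger_force: 20.0
```

Run:
```python
from wv import *
s=r.get_state();print(s["tool_pos"],s["opening"],s["finger_force"])
for n in("scene","top"):
    im=r.snapshot(n);c=r.camera_info(n);h=cv2.cvtColor(im,cv2.COLOR_RGB2HSV).astype(int);H,S=h[...,0],h[...,1]
    for b in blobs((H>120)&(H<160)&(S>40),60): print(n,cv2.boundingRect(b))
    th=np.linspace(0,6.28,60)
    for y in(-.352,-.356,-.360):
      p=np.array([proj(c,[.4166+.03*np.cos(q),y+.03*np.sin(q),z+s["tool_pos"][2]+.0102]) for q in th for z in(.008,.04)]);print("exp",n,y,p.min(0).round(),p.max(0).round())
```

```text
[ 0.41762666 -0.35983801  0.02092307] 0.664616532818609 19.999849693849683
scene (321, 311, 33, 42)
scene (220, 174, 21, 23)
scene (265, 141, 17, 22)
exp scene -0.352 [264. 141.] [285. 163.]
exp scene -0.356 [263. 140.] [284. 162.]
exp scene -0.36 [262. 140.] [283. 162.]
top (510, 289, 22, 34)
top (503, 207, 35, 32)
top (231, 128, 43, 49)
exp top -0.352 [504. 291.] [544. 324.]
exp top -0.356 [507. 291.] [546. 324.]
exp top -0.36 [509. 291.] [548. 324.]
```

Request:
move_arm(
  targets=[
    [[0, -4, 0, 8, 0, 0, 0], [0, -4, 0, 16, 0, 0, 0], [0, -4, 0, 22, 0, 0, 0], [0, -4, 0, 25, 0, 0, 0], [0, -4, 0, 26, 0, 0, 0], [0, -4, 0, 26, 0, 0, 0]],
  ],
)

```text
clock: 22.2
tool_pos: [0.4161, -0.3632, -0.0053]
eef_rot: [0.716, 0.698, -0.0, -0.0]
contact_force: [-1.2, 2.0, 10.6]
opening: 0.666
finger_force: 20.0
```

Request:
move_arm(
  targets=[
    [[0.85, 0, 0, 0, 0, 0, 0], [0.85, 0, 0, 0, 0, 0, 0], [0.85, 0, 0, 0, 0, 0, 0], [0.85, 0, 0, -30, 0, 0, 0], [0.85, 0, 0, -80, 0, 0, 0], [1, 20, 0, -130, 0, 0, 8], [1, 75, 0, -160, 0, 0, 16], [1, 130, 0, -160, 0, 0, 26], [1, 185, 0, -160, 0, 0, 36], [1, 240, 0, -160, 0, 0, 46]],
  ],
)

```text
clock: 23.45
tool_pos: [0.4228, -0.122, 0.1539]
eef_rot: [0.933, 0.36, 0.0, 0.0]
contact_force: [0.1, 0.3, -0.2]
opening: 1.001
finger_force: 0.0
```

Run:
```python
from wv import *
for n in("scene","top"):
    im=r.snapshot(n);c=r.camera_info(n);h=cv2.cvtColor(im,cv2.COLOR_RGB2HSV).astype(int);H,S=h[...,0],h[...,1]
    for b in blobs((H>120)&(H<160)&(S>40),60): print(n,cv2.boundingRect(b))
    th=np.linspace(0,6.28,60)
    for w in((.4166,-.3564),(.5803,-.3656)):
      p=np.array([proj(c,[w[0]+.03*np.cos(q),w[1]+.03*np.sin(q),z+.005]) for q in th for z in(.008,.04)]);print("exp",n,p.min(0).round(),p.max(0).round())
s=r.get_state();print(s["tool_pos"],s["q"])
```

```text
scene (322, 311, 32, 42)
scene (220, 174, 21, 23)
scene (263, 147, 19, 21)
exp scene [263. 147.] [284. 169.]
exp scene [219. 174.] [242. 197.]
top (520, 292, 23, 31)
top (503, 207, 35, 32)
top (231, 127, 43, 50)
exp top [502. 292.] [540. 325.]
exp top [501. 207.] [538. 240.]
[ 0.42273633 -0.11575907  0.15338211] [ 0.02244382  0.55123486  0.22008651  2.16584382 -0.27251934  0.4530205
 -0.36100422]
```

Request:
move_arm(
  targets=[
    [[1, 33, -30, 0, 0, 0, 10], [1, 66, -60, 0, 0, 0, 20], [1, 98, -88, 0, 0, 0, 20], [1, 98, -88, 0, 0, 0, 20], [1, 98, -88, 0, 0, 0, 20]],
  ],
)

```text
clock: 24.18
tool_pos: [0.4355, 0.0064, 0.1538]
eef_rot: [0.981, 0.195, 0.0, 0.0]
contact_force: [-0.4, -0.4, 0.5]
opening: 1.004
finger_force: 0.0
```

Run:
```python
from wv import *
s=r.get_state();print(s["tool_pos"],s["eef_rot"],s["q"])
w=r.snapshot("wrist");ci=r.camera_info("wrist")
h=cv2.cvtColor(w,cv2.COLOR_RGB2HSV).astype(int)
for b in blobs((h[...,0]>4)&(h[...,0]<22)&(h[...,1]>80),200):
    print(cv2.boundingRect(b));
    for z in (.004,.028):
        P=np.array([wcast(ci,p,z) for p in b]);print(z,*rect(P))
v=w.copy()
cv2.imwrite("pics/ch.png",v[:,:,::-1])
```

```text
[0.43552786 0.00640288 0.15382534] [9.80781159e-01 1.95110749e-01 2.43785310e-05 3.35224701e-04] [-0.35672259  0.56539953  0.36796114  2.18051913 -0.4420036   0.46568435
 -0.82006486]
(293, 412, 90, 5)
0.004 [223.9 -94.4] [105.    6.1] -67.7
0.028 [243.6 -85.3] [97.5  5.7] -67.7
(448, 370, 177, 41)
0.004 [ 336.2 -350.9] [292.2  21.2] -67.9
0.028 [ 347.8 -323.5] [271.3  19.7] -67.9
(525, 315, 34, 62)
0.004 [ 390.2 -292.5] [99.7 45.9] 40.1
0.028 [ 397.9 -269.3] [92.6 42.6] 40.1
(97, 315, 33, 62)
0.004 [192.7 185.6] [100.3  44.4] 4.7
0.028 [214.6 174.6] [93.2 41.2] 4.7
(599, 196, 41, 96)
0.004 [ 533.4 -338.5] [130.3  76.5] 39.2
0.028 [ 530.9 -312. ] [121.   71.1] 39.2
(360, 189, 89, 112)
0.004 [434.7 -71.9] [105.2  51.5] -1.4
0.028 [439.3 -64.4] [97.6 47.8] -1.4
(250, 131, 51, 115)
0.004 [440.7  59.6] [106.   45.8] 22.0
0.028 [444.8  57.7] [98.5 42.5] 22.0
```

View pics/ch.png

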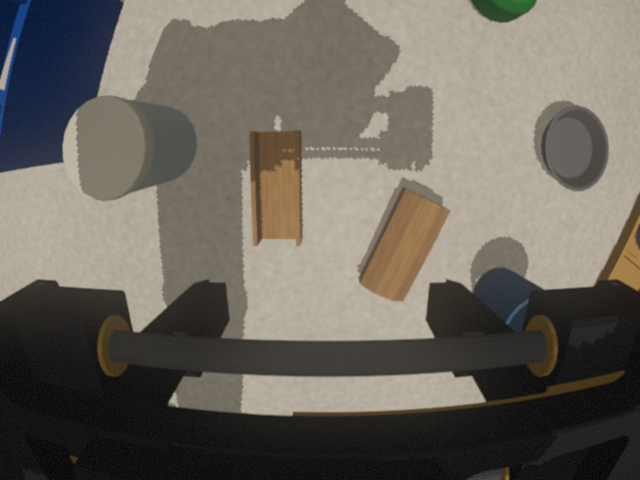

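The wrist view shows the channel at (276,188) and the core at (405,245). The channel measures (445,58) mm at yaw 22°. The canister stands on its +y side, so I'll grip only the channel's -y wall near its -x end, with a narrow opening.

Request:
move_arm(
  targets=[
    [[0.23, 0, -25, 0, 0, 0, 0], [0.23, 0, -25, 0, 0, 0, 0], [0.23, 0, -25, 30, 0, 0, 0], [0.23, 0, -25, 50, 0, 0, 0], [0.23, 0, -25, 70, 0, 0, 0], [0.23, 0, -25, 90, 0, 0, 0], [0.23, 0, -25, 90, 0, 0, 0], [0.23, 0, -25, 110, 0, 0, 0]],
  ],
)

```text
clock: 25.22
tool_pos: [0.4275, 0.0293, 0.0447]
eef_rot: [0.981, 0.194, 0.002, 0.001]
contact_force: [0.3, 0.4, 0.5]
opening: 0.226
finger_force: 0.0
```

Request:
move_arm(
  targets=[
    [[0.23, 0, 0, 25, 0, 0, 0], [0.23, 0, 0, 45, 0, 0, 0], [0.23, 0, 0, 55, 0, 0, 0], [0.23, 0, 0, 58, 0, 0, 0], [0.23, 0, 0, 58, 0, 0, 0]],
  ],
)

```text
clock: 25.85
tool_pos: [0.4346, 0.0307, -0.0061]
eef_rot: [0.981, 0.194, -0.008, -0.001]
contact_force: [0.3, 0.6, 0.2]
opening: 0.23
finger_force: 0.0
```

Request:
move_arm(
  targets=[
    [[0.23, 8, 0, 0, 0, 0, -4], [0.23, 14, 0, 0, 0, 0, -7], [0.23, 14, 0, 0, 0, 0, -7]],
  ],
)

```text
clock: 26.22
tool_pos: [0.4481, 0.037, -0.0067]
eef_rot: [0.967, 0.256, -0.008, -0.001]
contact_force: [0.2, -0.0, -0.3]
opening: 0.23
finger_force: 0.0
```

Run:
```python
from wv import *
s=r.get_state();print(s["tool_pos"],s["eef_rot"],s["q"],s["contact_force"])
```

```text
[ 0.44806191  0.03697405 -0.00669802] [ 0.96674874  0.25561283 -0.00755472 -0.00137002] [-0.2426745   0.89188835  0.09748175  2.21011173 -0.93509203  0.09621441
 -0.30111327] [ 0.181018   -0.02612968 -0.34034689]
```

Request:
move_arm(
  targets=[
    [[0.23, 0, 0, 4, 0, 0, 0], [0.23, 0, 0, 8, 0, 0, 0], [0.23, 0, 0, 8, 0, 0, 0]],
  ],
)

```text
clock: 26.6
tool_pos: [0.4465, 0.0363, -0.0153]
eef_rot: [0.967, 0.254, -0.009, -0.002]
contact_force: [-0.0, 0.3, -0.3]
opening: 0.231
finger_force: 0.0
```

Close on the wall.

Request:
move_arm(
  targets=[
    [[0, 0, 0, 0, 0, 0, 0], [0, 0, 0, 0, 0, 0, 0], [0, 0, 0, 0, 0, 0, 0], [0, 0, 0, 0, 0, 0, 0]],
  ],
)

```text
clock: 27.1
tool_pos: [0.447, 0.0365, -0.0148]
eef_rot: [0.967, 0.255, -0.008, -0.002]
contact_force: [-0.3, -0.1, -0.5]
opening: 0.037
finger_force: 20.0
```

Request:
move_arm(
  targets=[
    [[0, 0, 0, -20, 0, 0, 0], [0, 0, 0, -70, 0, 0, 0], [0, 0, 0, -125, 0, 0, 0], [0, 0, 0, -180, 0, 0, 0], [0, 25, -37, -190, 0, 0, 0], [0, 58, -85, -190, 0, 0, 0], [0, 91, -133, -190, 0, 0, 0], [0, 124, -181, -190, 0, 0, 0], [0, 155, -225, -190, 0, 0, 0], [0, 173, -251, -180, 0, 0, 0]],
  ],
)

```text
clock: 28.35
tool_pos: [0.4763, 0.3442, 0.1642]
eef_rot: [0.966, 0.257, -0.008, -0.002]
contact_force: [-0.0, 0.2, -0.4]
opening: 0.037
finger_force: 20.0
```

Request:
move_arm(
  targets=[
    [[0, 0, 0, 35, 0, 0, 0], [0, 0, 0, 65, 0, 0, 0], [0, 0, 0, 65, 0, 0, 0]],
  ],
)

```text
clock: 28.72
tool_pos: [0.4736, 0.3396, 0.0974]
eef_rot: [0.967, 0.255, -0.011, -0.001]
contact_force: [-0.3, 0.2, 0.0]
opening: 0.034
finger_force: 20.0
```

Run:
```python
from wv import *
s=r.get_state();print(s["tool_pos"],s["eef_rot"],s["opening"],s["finger_force"])
w=r.snapshot("scene");c=r.camera_info("scene");h=cv2.cvtColor(w,cv2.COLOR_RGB2HSV).astype(int)
for b in blobs((h[...,0]>4)&(h[...,0]<22)&(h[...,1]>100),60):
    if b[:,0].mean()>300: print(cv2.boundingRect(b),np.round(cast(c,b.mean(0),.13)*1000))
```

```text
[0.47358724 0.33960168 0.09739571] [ 0.96694297  0.2547626  -0.01078345 -0.00101749] 0.033745017647465986 20.003397166728973
(473, 266, 22, 35) [[487. 370. 130.]]
(327, 198, 34, 30) [[524.  -1. 130.]]
```

Request:
move_arm(
  targets=[
    [[0.5, 0, 0, 0, 0, 0, 0], [0.5, 0, 0, 0, 0, 0, 0], [0.5, 0, 0, 0, 0, 0, 0], [0.5, 0, 0, -40, 0, 0, 0], [0.5, 0, 0, -75, 0, 0, 0], [1, -28, 50, -80, 0, 0, 3], [1, -56, 100, -80, 0, 0, 6], [1, -84, 150, -80, 0, 0, 9], [1, -112, 200, -80, 0, 0, 12], [1, -140, 250, -80, 0, 0, 15]],
  ],
)

```text
clock: 30.02
tool_pos: [0.4786, 0.0522, 0.1801]
eef_rot: [0.992, 0.126, -0.008, -0.001]
contact_force: [0.4, -0.3, 0.0]
opening: 1.0
finger_force: 0.0
```

Request:
move_arm(
  targets=[
    [[1, -40, 37, 0, 0, 0, 0], [1, -80, 74, 0, 0, 0, 0], [1, -80, 74, 20, 0, 0, 0], [1, -80, 74, 20, 0, 0, 0]],
  ],
)

```text
clock: 30.52
tool_pos: [0.4186, -0.0381, 0.1606]
eef_rot: [0.992, 0.126, -0.009, -0.001]
contact_force: [0.5, 0.2, 0.4]
opening: 0.999
finger_force: 0.0
```

Run:
```python
from wv import *
s=r.get_state();print(s["tool_pos"],s["eef_rot"],s["opening"],delta([.475,-.065,-.012]))
for n in ("scene","top"):
  w=r.snapshot(n);c=r.camera_info(n);h=cv2.cvtColor(w,cv2.COLOR_RGB2HSV).astype(int)
  for b in blobs((h[...,0]>4)&(h[...,0]<22)&(h[...,1]>90),60):
    u=b.mean(0)
    if (n=="scene" and u[0]>300) or (n=="top" and u[0]<400): print(n,cv2.boundingRect(b),np.round(cast(c,u,.03)*1000),*rect(cast(c,b,.03)))
```

```text
[ 0.41860319 -0.03806006  0.1605927 ] [ 9.92042837e-01  1.25583690e-01 -8.87604337e-03 -9.80799115e-04] 0.9987425379188702 [ 50.9  40.9 171.6]
scene (465, 279, 21, 30) [[446. 348.  30.]] [447.8 347.9] [78.9 46.7] 27.3
scene (327, 198, 35, 30) [[450. -58.  30.]] [448.8 -58.6] [118.5  53.4] -1.5
scene (438, 132, 23, 25) [[20. -0. 30.]] [21.2 -3.3] [110.2  63.5] 0.0
scene (461, 128, 16, 17) [[-58.  21.  30.]] [-55.9  27.7] [80.7 49.3] 37.7
top (122, 253, 44, 55) [[476. 365.  30.]] [476.4 365.4] [102.1  47.7] 29.1
```

The channel is in the bin at about (476,365). Now the core.

Request:
move_arm(
  targets=[
    [[1, 26, 20, 0, 0, 0, 0], [1, 51, 41, 20, 0, 0, 0], [1, 51, 41, 60, 0, 0, 0], [1, 51, 41, 110, 0, 0, 0], [1, 51, 41, 145, 0, 0, 0], [1, 51, 41, 165, 0, 0, 0], [1, 51, 41, 172, 0, 0, 0], [1, 51, 41, 172, 0, 0, 0]],
  ],
)

```text
clock: 31.62
tool_pos: [0.4766, -0.0648, -0.012]
eef_rot: [0.992, 0.127, -0.008, -0.0]
contact_force: [-0.1, 0.3, -0.5]
opening: 1.001
finger_force: 0.0
```

Request:
move_arm(
  targets=[
    [[0, 0, 0, 0, 0, 0, 0], [0, 0, 0, 0, 0, 0, 0], [0, 0, 0, 0, 0, 0, 0], [0, 0, 0, 0, 0, 0, 0], [0, 0, 0, 0, 0, 0, 0], [0, 0, 0, 0, 0, 0, 0], [0, 0, 0, 0, 0, 0, 0]],
  ],
  newtons=12,
)

```text
clock: 32.5
tool_pos: [0.4763, -0.065, -0.0117]
eef_rot: [0.992, 0.126, -0.008, -0.001]
contact_force: [-0.4, 0.4, 5.4]
opening: 0.448
finger_force: 9.9
```

The opening of 39 mm (not 46) and the upward force suggest the pads sit on the upper chamfers. I'll reopen and go lower.

Request:
move_arm(
  targets=[
    [[0.75, 0, 0, 0, 0, 0, 0], [0.75, 0, 0, 0, 0, 0, 0], [0.75, 0, 0, 0, 0, 0, 0], [0.75, 0, 0, 4, 0, 0, 0], [0.75, 0, 0, 8, 0, 0, 0], [0.75, 0, 0, 8, 0, 0, 0]],
  ],
)

```text
clock: 33.25
tool_pos: [0.4756, -0.065, -0.0207]
eef_rot: [0.992, 0.126, -0.009, -0.001]
contact_force: [-0.1, -0.6, -0.8]
opening: 0.75
finger_force: 0.0
```

Request:
move_arm(
  targets=[
    [[0.75, 0, 0, 2, 0, 0, 0], [0, 0, 0, 3, 0, 0, 0], [0, 0, 0, 3, 0, 0, 0], [0, 0, 0, 3, 0, 0, 0], [0, 0, 0, 3, 0, 0, 0], [0, 0, 0, 3, 0, 0, 0]],
  ],
)

```text
clock: 34.0
tool_pos: [0.4758, -0.065, -0.0232]
eef_rot: [0.992, 0.126, -0.008, -0.0]
contact_force: [0.5, 0.4, 0.1]
opening: 0.551
finger_force: 11.5
```

Request:
move_arm(
  targets=[
    [[0, 0, 0, -15, 0, 0, 0], [0, 0, 0, -60, 0, 0, 0], [0, 0, 0, -115, 0, 0, 0], [0, 0, 0, -170, 0, 0, 0], [0, 8, -25, -205, 0, 0, 0], [0, 25, -75, -210, 0, 0, 0], [0, 42, -127, -210, 0, 0, 0], [0, 59, -180, -210, 0, 0, 0], [0, 77, -233, -210, 0, 0, 0], [0, 95, -286, -210, 0, 0, 0]],
  ],
)

```text
clock: 35.25
tool_pos: [0.4991, 0.2379, 0.186]
eef_rot: [0.992, 0.126, -0.008, -0.001]
contact_force: [1.2, 0.3, -0.3]
opening: 0.551
finger_force: 11.5
```

Request:
move_arm(
  targets=[
    [[0, 17, -53, 0, 0, 0, 0], [0, 33, -100, 0, 0, 0, 0], [0, 41, -126, 10, 0, 0, 0], [0, 41, -126, 40, 0, 0, 0], [0, 41, -126, 70, 0, 0, 0], [0, 41, -126, 85, 0, 0, 0], [0, 41, -126, 85, 0, 0, 0]],
  ],
)

```text
clock: 36.12
tool_pos: [0.5056, 0.3677, 0.1]
eef_rot: [0.992, 0.126, -0.009, -0.0]
contact_force: [-0.9, -0.4, -0.6]
opening: 0.555
finger_force: 11.5
```

Run:
```python
from wv import *
s=r.get_state();print(s["tool_pos"],s["opening"],s["finger_force"],s["contact_force"])
for n in ("scene","top"):
  w=r.snapshot(n);c=r.camera_info(n);h=cv2.cvtColor(w,cv2.COLOR_RGB2HSV).astype(int)
  for b in blobs((h[...,0]>4)&(h[...,0]<22)&(h[...,1]>90),60):
    u=b.mean(0)
    if (n=="scene" and u[0]>300) or (n=="top" and u[0]<400): print(n,cv2.boundingRect(b),*rect(cast(c,b,.12)))
```

```text
[0.50561539 0.36770777 0.10002307] 0.555356858300871 11.530522361135809 [-0.90776134 -0.36529546 -0.56233159]
scene (465, 272, 32, 38) [499.8 365.5] [92.7 54.8] 11.1
scene (482, 266, 21, 11) [436.2 362.2] [48.2 16. ] -75.3
scene (436, 127, 35, 30) [107.2  51.7] [126.5  92.9] 31.2
top (102, 255, 64, 53) [465.9 347.3] [110.2  91.7] -88.0
top (105, 227, 23, 9) [556.3 385.8] [40.5  8.1] -76.1
```

Request:
move_arm(
  targets=[
    [[0.8, 0, 0, 0, 0, 0, 0], [0.8, 0, 0, 0, 0, 0, 0], [0.8, 0, 0, 0, 0, 0, 0], [0.8, 0, 0, -40, 0, 0, 0], [0.8, 0, 0, -90, 0, 0, 0], [0.8, 0, 0, -130, 0, 0, 0], [0.8, 0, 60, -130, 0, 0, 0], [0.8, 0, 120, -130, 0, 0, 0], [0.8, 0, 180, -130, 0, 0, 0], [0.8, 0, 180, -130, 0, 0, 0]],
  ],
)

```text
clock: 37.48
tool_pos: [0.555, 0.187, 0.2316]
eef_rot: [0.993, 0.121, -0.007, 0.001]
contact_force: [-0.1, 1.1, 0.2]
opening: 0.799
finger_force: 0.0
```

Run:
```python
from wv import *
a0=cv2.imread("pics/scene0.png")[:,:,::-1]
s=r.get_state();print(s["tool_pos"],s["clock"])
for n in ("scene","top"):
  w=r.snapshot(n);c=r.camera_info(n);h=cv2.cvtColor(w,cv2.COLOR_RGB2HSV).astype(int);H,S=h[...,0],h[...,1]
  cv2.imwrite(f"pics/{n}_end.png",w[:,:,::-1])
  for b in blobs((H>4)&(H<22)&(S>90),60):
    u=b.mean(0)
    if (n=="scene" and u[0]>300) or (n=="top" and u[0]<400): print(n,"brown",cv2.boundingRect(b),*rect(cast(c,b,.05)))
  for b in blobs((H>125)&(H<155)&(S>40)&(S<170),100): print(n,"lav",cv2.boundingRect(b))
  th=np.linspace(0,6.28,60)
  for w_ in((.4166,-.3564),(.5803,-.3656)):
      p=np.array([proj(c,[w_[0]+.03*np.cos(q),w_[1]+.03*np.sin(q),z+.005]) for q in th for z in(.008,.04)]);print("exp",n,p.min(0).round(),p.max(0).round())
  # bystander shift by template match
  o=cv2.imread(f"pics/{n}0.png");e=cv2.imread(f"pics/{n}_end.png")
  for nm,(u,v,k) in {"scene":{"can":(422,248,22),"dish":(269,222,22),"tum":(313,182,18)},"top":{"can":(233,295,22),"dish":(429,214,25),"tum":(438,300,22)}}[n].items():
      m=cv2.matchTemplate(e[v-k-15:v+k+15,u-k-15:u+k+15],o[v-k:v+k,u-k:u+k],cv2.TM_CCOEFF_NORMED);_,mx,_,l=cv2.minMaxLoc(m);print(n,nm,round(mx,2),l[0]-15,l[1]-15)
```

```text
[0.5550155 0.1870305 0.2316217] 37.475
scene brown (489, 288, 29, 32) [440.9 415. ] [93.2 41.5] 5.9
scene brown (465, 283, 21, 26) [465.6 352.5] [71. 45.] 28.1
scene brown (444, 147, 10, 13) [78.7 31.2] [53.6 25.7] 42.3
scene brown (456, 142, 16, 18) [39.6 64.7] [88.6 34.1] 16.4
scene brown (442, 127, 29, 20) [ 1.8 10.2] [94.7 84.1] 31.6
scene lav (220, 175, 21, 22)
scene lav (263, 147, 19, 21)
exp scene [263. 147.] [284. 169.]
exp scene [219. 174.] [242. 197.]
scene can 0.84 0 1
scene dish 1.0 0 0
scene tum 1.0 0 0
top brown (97, 254, 68, 59) [469.5 385.1] [127.9 102.4] -81.2
top brown (199, 169, 29, 11) [682.1 232.9] [57.3 11. ] -77.3
top lav (507, 292, 36, 31)
top lav (503, 207, 35, 31)
top lav (231, 128, 43, 48)
exp top [502. 292.] [540. 325.]
exp top [501. 207.] [538. 240.]
top can 0.97 0 0
top dish 1.0 0 0
top tum 1.0 0 0
```

Run:
```python
from h import *
print(r.finish_job())
```

```text
the job is handed in; nothing more can be done
None
```

Handed in at about 37.6 s with no pass/fail result returned. Final camera checks showed the carton (last seen right after its drop), core and channel in the bin, both lavender soaps upright in the two end wells within about 7 mm of centre, and the canister, dish and tumbler unmoved.

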